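# Bolt the bead hopper and take a gauge-rod reading

### The arm

A 6-joint arm with a two-finger parallel gripper is mounted at the origin on the work surface. World frame = base frame: x ahead of the robot, y to its left, z up, the work surface at z = 0. Lengths are in mm, angles in rad, forces in N, time in s.
With the tool pointing down it reaches from about 350 to 975 mm from the base axis. Payload 7.1 kg.
Tool frame: the origin (TCP) lies at the very end of the fingers, on their centre line; the grasp point (between the pads) lies 19 mm behind it (ctrl.tcp_to_grasp is the distance from the TCP to the grasp point, in mm); z points along the fingers, x is the direction in which the jaws open and shut, and the axes are right-handed (so a half turn about z gives the same grasp; the last joint's range is limited). The gripper opens to 88 mm and grips with 3 to 60 N. Pads are 20 mm wide; open, the fingers measure 115 mm over their backs; the gripper's body (75 mm by 178 mm) begins 61 mm behind the grasp point.
Start: joints at [-1.243, 0.423, 1.63, -0, 1.089, -0.019], TCP at [212.448, -587.767, 222.675] pointing down, gripper open.
Joint ranges: [-3, 3], [-0.9, 2.11], [0.09, 2.58], [-1.31, 4.45], [0.11, 2.69], [-2.54, 2.54]. Speed limits (rad/s): [2.39, 2.39, 3.01, 3.14, 3.14, 3.14].

### API

Orientations are given as a rotation vector (axis times angle).
In Python, from workcell import get_obs, viewer, ctrl, masks_of gives the robot as it stands. The module is installed in compiled form; this text tells all that it offers.
- The arm moves only by the shell command python3 -m inch 'ROWS'. ROWS is JSON, a list of rows, each an object of numbers: "tx", "ty", "tz": the shift along the tool's x, y, z in cm; "ax", "ay", "az": the turn, a rotation vector about the tool's x, y, z in degrees; "jaw": the opening, from 0 (shut) to 1 (fully open). In form: [{"tx": .., "ty": .., "tz": .., "ax": .., "ay": .., "az": .., "jaw": ..}, ...]. A call has 1 to 12 rows; each row shifts and turns the commanded pose from where the row before left it, along the tool's axes as they then stand; what a row does not reach is not made up. A row lasts 1/8 s, in which the tool goes at most 62.5 mm and 10.7 degrees, less where a joint would pass 70% of its speed; a pose out of reach is approached as far as the arm can. A call is refused whole if a number of a shift passes 6.25 or a number of a turn 10.7, either way. A call with a gripper value outside its range is refused whole. The fingers move at their own pace and stop on an object; the grip force is fixed at half the most. Time passes only in rows, so rows that do not move let the fingers close. It gives the time, the measured TCP pose, the force and the opening at its end, in the units of the state.
- get_obs(): the state, without advancing time (a new reading comes with each control period).
- viewer.get_image(name): name is "scene" or "top" or "wrist"; returns (picture, depth): 420x560x3 uint8, red, green, blue; 420x560 float32, mm along the optical axis (not along the pixel's ray), 0 where there is no reading.
- viewer.get_calibration(name): a dict with "fx", "fy", "cx", "cy" (pixels), "rvec" (rotation vector, rad) and "tvec" (3), from world to camera coordinates, as OpenCV has them. Camera axes: x right, y down, z forward; pixel columns grow to the right and rows downward; lengths in mm; the calibration is good to about 2 mm. A picture is of the moment at which its call begins: read the wrist's pose just before it. get_calibration takes no time and is no camera call; for the wrist camera it gives the pose at the moment of the call.
- ctrl.close_job(): hands the job in, once; it reports no verdict.
Trained networks look in the newest picture that a camera, given by its name, has taken for a name from the list of things; names that differ only in an ending like _2 or _b are one class to them, and where a whole thing is asked for, a point or a joint stands for the part that bears it (a point fixed in the world has none). Each returns a list of dicts, best first, with "score" (0 to 1); they miss things now and then, are a little off and sometimes report something else, mostly with a low value. They report only what shows in the picture. A call takes as long as a camera call. They do not tell look-alikes from the thing itself.
- masks_of(camera, thing): "pixels" (420x560 bool, what is visible of it) and "location" ([column, row] in pixels, amid what is visible of it).
The state is a dict: "t": time; "qpos": joint angles; "qvel": joint speeds; "joint_torque": joint torques, N m; "ee_pos": TCP position; "orientation": TCP orientation; "ft_force": force on the tool from outside, world axes, zero at the start; "moment": the same for the moment, N m; "width": finger opening in mm.
Only numpy, scipy, OpenCV 4.12 (cv2) and the standard library are available. Lean on these libraries where they do the work, as an engineer would, in place of code of your own. Each camera call takes 0.05 s, during which the arm holds its last target. There are 200 camera calls.

### The job

Slide the barrel bolt on the bead hopper's lid fully home into its keeper; then take the gauge rod from its rack, push it into the hopper's slanting guide tube until its collar stops against the mouth, and draw it right out again. Finish while still holding the rod in the gripper, clear of everything else and still, with the rod level and its tip about 15 cm above the table over the middle of the round recess in the bead board. Leave the bolt home and do not disturb the tubs, jar, bracelet, brush and spool.

Things in the scene. Friction and masses are not known exactly. Their poses are not given: they have to be found in the camera images.
- hopper: Grey sheet-metal bead hopper, fixed. Origin on the table, z up; its x points to its sloping front, which faces away from the robot (yaw within 0.25 rad). Box x = -85 to 128 mm, 130 mm wide (y). Flat lid at 172 mm height over x = -87 to 45 mm; from there the front slopes down to 52 mm height at x = 128 mm.
- bolt (a joint): Barrel bolt on the lid, along the hopper's y. 0 m = drawn back, 0.045 m = fully home in its keeper (end stop); grows as it slides to the hopper's +y. Starts anywhere from 0 to 0.018 m; friction about 1.5 N and light damping; stays where it is left.
- bolt_knob (a point): Point on the bolt's upright round handle, 208 mm above the table, at x = 15 mm, y = -33 mm + joint value in the hopper's frame. Post 10 mm thick, 13 mm thick head from 206 to 220 mm height. Bar 12 mm thick, top 15 mm above the lid. Guide bridges 8 mm wide (y), tops 19 mm above the lid, at hopper y = -58 and +34 mm.
- bolt_keeper (a point): Middle of the keeper bridge that the bolt's end enters, at hopper x = 15, y = 58 mm, 9 mm above the lid; bridge 24 mm across, 10 mm wide, top 22 mm above the lid.
- guide_tube: Steel guide tube on the sloping front, fixed to the hopper. Origin: centre of its flared mouth, at hopper x = 104, y = 0, z = 147 mm. z axis points out along the bore: in the hopper's x-z plane, towards +x and 35 degrees above level. Bore 14 mm, flared to 24 mm at the mouth (30 mm outside); stands 35 mm proud of the front; free for over 95 mm inwards.
- rack: Wooden rod rack, fixed, on either side of the hopper. Origin on the table, z up; base 220 x 50 x 8 mm. The rod lies level above its x axis, tip to -x, in upward-open notches of two posts 44 mm wide, 12 mm long: at x = -55 mm (70 mm high, under the shaft) and +98 mm (67 mm high, under the handle's end). Between the posts it is free.
- rod: Gauge rod lying in the rack. Origin on its axis at a good grip point, 60 mm above the table; +x to the tip, z up as it lies. Square aluminium handle 14 x 14 mm, x = -62 to 44 mm; steel collar disc 32 mm across, x = 44 to 50 mm; steel shaft 8 mm across from 50 mm to the round tip at 140 mm, dark rings near the tip. 0.11 to 0.18 kg.
- rod_tip (a point): End of the gauge rod's shaft, 140 mm from the rod's origin.
- rod_collar (a point): Centre of the collar's face that looks to the tip, 50 mm from the rod's origin.
- board: Grey bead board lying fixed on the table, on the side of the hopper where the rack is not: 200 x 150 mm, 12 mm high. Origin on the table under its middle, which is the centre of a round ring-edged recess 92 mm across; z up.
- tub_a: Bystander, to be left alone: closed clear bead tub with white lid, 86 x 71 x 45 mm. Origin: underside, at rest on the table.
- tub_b: Bystander, to be left alone: closed clear bead tub with white lid, 71 x 71 x 55 mm. Origin: underside, at rest on the table.
- tub_c: Bystander, to be left alone: closed clear bead tub with white lid, 86 x 71 x 45 mm. Origin: underside, at rest on the table.
- jar: Bystander, to be left alone: round clear jar with grey cap, 56 mm across, 70 mm high. Origin: underside, at rest on the table.
- bracelet: Bystander, to be left alone: flat bracelet ring, 66 mm across, 8 mm high. Origin: underside, at rest on the table.
- brush: Bystander, to be left alone: flat brush with a thin handle, lying down along its x, under 250 mm long. Origin: underside, near its middle.
- spool: Bystander, to be left alone: wooden spool standing up, 40 mm across, 40 mm high. Origin: underside, at rest on the table.
Mind the look-alikes: they are no part of the job. What is shaped like the rod but brown or green is not meant.

How it is judged:
By the outcome, as a careful person would: the job done as asked, in the order asked, and still so for the second after the job is handed in, while the arm keeps its last pose, push and grip.
It also fails if it takes over 58 s, if anything falls off the work surface, if the arm or the gripper's body presses on something with over 40 N, if the wrist force passes 120 N, or if a joint passes its speed limit or range.

## Working session

There is one attempt and no reset: what is moved stays moved. The work goes in short steps, Python scripts to look and compute and a shell command to move; the robot and the scene stay as the last step left them, time stands still between calls to the robot, and variables do not carry over. Pictures are saved under pics/ and viewed, about 8 in all and at most 12, crops included, and the job is handed in when it is done.

```bash
mkdir -p pics; cat > h.py <<'E'
import numpy as np, cv2
from scipy.spatial.transform import Rotation as R
from workcell import get_obs, viewer, ctrl, masks_of
def cal(n):
    c=viewer.get_calibration(n); return c
def cloud(n,d,c):
    v,u=np.mgrid[0:420,0:560]
    P=np.stack([(u-c['cx'])/c['fx']*d,(v-c['cy'])/c['fy']*d,d],-1)
    Rm=R.from_rotvec(np.ravel(c['rvec'])).as_matrix(); return (P-np.ravel(c['tvec']))@Rm
def proj(c,p):
    Rm=R.from_rotvec(np.ravel(c['rvec'])).as_matrix(); q=np.atleast_2d(p)@Rm.T+np.ravel(c['tvec'])
    return np.c_[q[:,0]/q[:,2]*c['fx']+c['cx'],q[:,1]/q[:,2]*c['fy']+c['cy']]
def save(n,im): cv2.imwrite('pics/'+n+'.png',cv2.cvtColor(im,cv2.COLOR_RGB2BGR))
E
python3 - <<'E'
from h import *
np.set_printoptions(precision=1,suppress=True)
ims=[]
for n in ['top','scene']:
    im,d=viewer.get_image(n);c=cal(n);P=cloud(n,d,c);ims.append(im)
    np.savez(n+'.npz',im=im,d=d,P=P)
    print(n,'cam at',-R.from_rotvec(np.ravel(c['rvec'])).as_matrix().T@np.ravel(c['tvec']), c['fx'])
    for t in ['hopper','bolt','guide_tube','rack','rod','board','rod_tip','bolt_knob']:
        try: ms=masks_of(n,t)
        except Exception as e: print(t,e);continue
        for m in ms[:4]:
            px=m['pixels']&(d>0);p=P[px]
            print(t,round(m['score'],2),np.array(m['location']),px.sum(),np.median(p,0) if len(p) else '')
save('a',np.vstack(ims)[:, :] if 0 else ims[0]); save('b',ims[1])
E
```

```text
top cam at [ 395.9  -90.6 1840.6] 505.75854812848434
hopper 0.93 [245.3 217.6] 2465 [452.   17.5 170.2]
bolt 0.68 [248.8 218.4] 85 [457.3   0.9 187. ]
bolt 0.39 [336.  196.7] 207 [ 540.8 -300.3   65.9]
guide_tube 0.54 [247.3 193.8] 80 [534.2  16.  140.9]
rack 0.92 [333.  208.6] 793 [ 499.2 -295.7    9.3]
rod 0.78 [348.8 288.4] 196 [ 211.3 -346.5   20. ]
rod 0.76 [334.8 196.5] 204 [ 538.1 -300.6   66.1]
rod 0.75 [441.4 246.9] 226 [ 370.4 -686.    19. ]
rod 0.74 [167.1 194.9] 2255 [538.3 305.3   8.1]
board 0.27 [296.5 149.6] 411 [ 700.7 -159.7   54.7]
rod_tip 0.68 [443.3 244.2] 196 [ 366.7 -687.4   18.3]
rod_tip 0.61 [337.4 197.4] 217 [ 538.8 -300.9   65.6]
rod_tip 0.54 [351.1 286.2] 180 [ 211.2 -352.2   20.1]
rod_tip 0.53 [244.6 218.1] 2464 [452.3  16.2 170.2]
bolt_knob 0.56 [250.6 214.9] 88 [457.5  -0.7 186.9]
scene cam at [1146.8 -696.5 1023.4] 390.56115171202214
hopper 0.98 [303.4 203.5] 3887 [488.6 -15.7 124. ]
guide_tube 0.51 [317.8 205.8] 73 [537.8  15.1 140.5]
rod 0.85 [ 97.4 313.2] 368 [ 362.3 -691.    18.2]
rod 0.64 [169.7 227.7] 144 [ 213.4 -372.    17.8]
rod 0.61 [242.1 269. ] 269 [ 543.8 -304.    66.3]
board 0.93 [370.3 196.3] 1463 [543.9 300.3   8.5]
board 0.31 [242.1 270.7] 310 [ 545.2 -302.6   65.9]
rod_tip 0.89 [ 99.7 312.9] 329 [ 370.6 -687.6   19.3]
rod_tip 0.67 [241.9 273.3] 227 [ 550.  -303.9   66.6]
rod_tip 0.49 [170.5 228.4] 173 [ 213.5 -367.1   18.7]
bolt_knob 0.46 [297.6 183. ] 127 [460.5  -5.  186.2]
bolt_knob 0.36 [255.3 323.5] 206 [ 694.1 -372.7   38.9]
```

View pics/a.png

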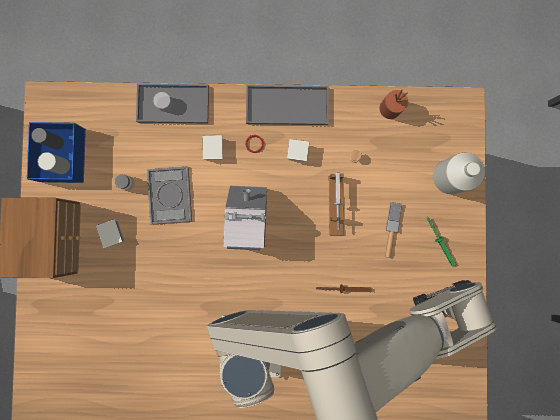

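View pics/b.png

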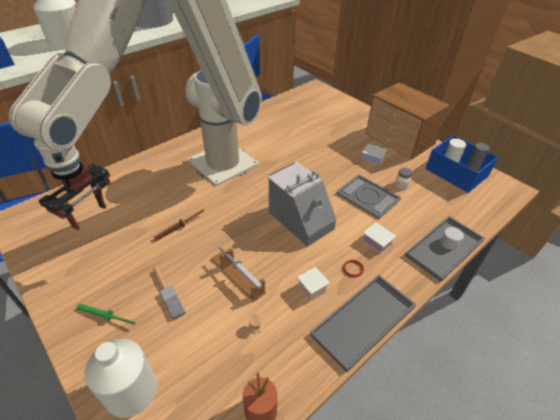

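Top picture: hopper at (245,217), the rack with the grey rod at (337,200), board at (170,195). Rod candidates: grey in the rack (337,198), brown (345,288), green (441,245). Only the grey one lies in the rack, so it fits the description. I'll confirm that in an enlarged crop and measure it.

```bash
python3 - <<'E'
from h import *
np.set_printoptions(precision=1,suppress=True)
T=np.load('top.npz');S=np.load('scene.npz')
a=cv2.resize(T['im'][160:260,210:360],None,fx=5,fy=5,interpolation=cv2.INTER_CUBIC)
save('c',a[:, :800])
for n,Z in [('top',T),('scene',S)]:
    P=Z['P']; x,y,z=P[...,0],P[...,1],P[...,2]
    m=(abs(x-460)<140)&(abs(y-15)<120)&(z>166)&(z<178)
    p=P[m][:,:2].astype(np.float32); print(n,'lid',m.sum(),cv2.minAreaRect(p),np.median(P[m][:,2]))
    m=(abs(x-460)<140)&(abs(y-15)<120)&(z>198)&(z<225)
    print(' knob',m.sum(),P[m].mean(0))
    m=(abs(x-520)<140)&(abs(y+300)<60)&(z>4)&(z<14)
    print(' rackbase',m.sum(),cv2.minAreaRect(P[m][:,:2].astype(np.float32)))
    m=(abs(x-520)<140)&(abs(y+300)<60)&(z>52)&(z<85)
    p=P[m]; r=cv2.minAreaRect(p[:,:2].astype(np.float32)); print(' rodhi',m.sum(),r)
    l=cv2.fitLine(p[:,:2].astype(np.float32),cv2.DIST_HUBER,0,.01,.01).ravel(); print(l)
    s=(p[:,:2]-l[2:])@l[:2]; w=(p[:,:2]-l[2:])@np.array([-l[1],l[0]])
    for b in np.arange(-120,140,12):
        k=(s>=b)&(s<b+12)
        if k.sum(): print('   ',b,k.sum(),w[k].min(),w[k].max(),np.median(p[k,2]),p[k,2].max())
    m=(abs(x-540)<160)&(abs(y-303)<130)&(z>7)&(z<17)
    print(' board',m.sum(),cv2.minAreaRect(P[m][:,:2].astype(np.float32)))
E
```

```text
top lid 1352 ((423.0672302246094, 19.40985870361328), (134.3098907470703, 145.68869018554688), 88.36680603027344) 172.19409599372796
 knob 25 [457.5  23.9 209.9]
 rackbase 739 ((520.7550659179688, -299.9341735839844), (277.2260437011719, 119.77237701416016), 0.06382758915424347)
 rodhi 269 ((521.0758666992188, -300.13763427734375), (198.53404235839844, 43.6024284362793), 1.1301041841506958)
[   1.     0.   525.5 -300.2]
    -108 7 -4.12057394180009 3.5897481912330598 61.10245797179351 69.21362100287726
    -96 9 -4.918329867653451 3.294285900872962 65.31166992940398 69.9034336314843
    -84 7 -1.3537379995842571 3.12807476248198 65.84360170705034 67.81659948623732
    -72 48 -21.158546458099607 22.363108915552623 67.07886432682871 76.88045881678798
    -60 6 -1.3380822301328639 2.224437063812172 63.92276169812217 67.50254140957878
    -48 8 -2.1757135557025955 2.627954016192779 62.68558435963174 69.8404820939103
    -36 6 -1.9844728946593155 2.287613905926723 65.24809541415368 67.97058188333565
    -24 23 -15.534194163161184 14.298434669057778 67.59616236737085 78.66315207179285
    
[... 2201 characters left out ...]
7903252
    12 21 -5.640195294720038 8.353009090072792 66.60890834061803 70.3731224230476
    24 22 -5.240657890505494 9.29521870213494 67.22479295099882 71.26040887579006
    36 22 -6.270623687770402 9.414993905998715 66.37054787380976 71.38789691968206
    48 23 -4.125045294849349 9.46702441142296 67.11292703093481 70.79731195937208
    60 24 -4.463935094003837 25.235993688948803 67.3722118108204 71.93573485081987
    72 79 -19.467812814151088 25.114133667925252 65.8614084224585 70.70200060630265
    84 10 -12.319059558822824 14.096181777611179 66.88996693201112 71.7156645232324
 board 1027 ((544.5159301757812, 327.61260986328125), (275.4515380859375, 232.4135284423828), 9.672016143798828)
```

View pics/c.png

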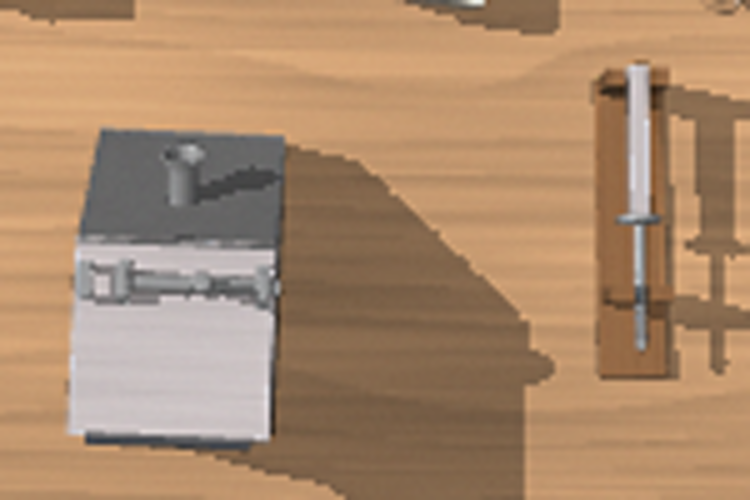

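Crop: hopper lid and bolt, knob near (203,280) in the crop. The rack holds the grey rod, with its aluminium handle toward +x (upper) and collar and thin shaft toward the robot. It is the one meant, tip to −x.

```bash
python3 - <<'E'
from h import *
np.set_printoptions(precision=4,suppress=True)
o=get_obs();print(o['t'],o['ee_pos'],o['width'],o['qpos']);print(R.from_rotvec(o['orientation']).as_matrix())
c=cal('wrist');Rm=R.from_rotvec(np.ravel(c['rvec'])).as_matrix();print('cam',-Rm.T@np.ravel(c['tvec']),Rm[2],Rm[0],c['fx'])
E
```

```text
0.9 [ 212.4542 -587.7577  222.6833] 87.6639711892662 [-1.243   0.4231  1.6299  0.      1.0886 -0.019 ]
[[ 0.3399 -0.9405  0.    ]
 [-0.9405 -0.3399  0.    ]
 [-0.     -0.     -1.    ]]
cam [ 292.6701 -559.7258  385.4493] [-0.2842 -0.102  -0.9533] [ 0.3395 -0.9406 -0.0006] 308.7704591276358
```

```bash
python3 -m inch '[{"az":10,"tz":-5},{"az":9.9,"tz":-5},{"tx":-5.4,"ty":-2.1},{"tx":-5.4,"ty":-2.1},{"tx":-5.4,"ty":-2.1},{"tx":-5.4,"ty":-2.1},{"tx":-5.4,"ty":-2.1},{"tx":-5.4,"ty":-2.1},{"tx":-5.4,"ty":-2.1},{"tx":-5.4,"ty":-2.1,"jaw":0},{"tx":-5.4,"ty":-2.1,"jaw":0},{"jaw":0}]'
python3 - <<'E'
from h import *
np.set_printoptions(precision=2,suppress=True)
o=get_obs();print(o['t'],o['ee_pos'],R.from_rotvec(o['orientation']).as_matrix().round(3).tolist())
c=cal('wrist');im,d=viewer.get_image('wrist');P=cloud('wrist',d,c);np.savez('w1.npz',im=im,d=d,P=P,**{k:np.ravel(v) for k,v in c.items()})
save('d',im)
x,y,z=P[...,0],P[...,1],P[...,2]
m=(abs(x-430)<140)&(abs(y-15)<120)&(abs(z-172)<4); k=cv2.minAreaRect(P[m][:,:2].astype(np.float32));print('lid',m.sum(),k,np.median(z[m]))
m=(abs(x-460)<40)&(abs(y-15)<60)&(z>200)&(z<225);print('knob',m.sum(),np.median(P[m],0),P[m].min(0),P[m].max(0))
m=(abs(x-520)<160)&(abs(y+300)<60)&(z>60)&(z<82)
p=P[m];l=cv2.fitLine(p[:,:2].astype(np.float32),cv2.DIST_HUBER,0,.01,.01).ravel();print('rod',m.sum(),l,cv2.minAreaRect(p[:,:2].astype(np.float32)))
for t in ['bolt_knob','bolt','guide_tube','rod','rod_collar','bolt_keeper']:
    for q in masks_of('wrist',t)[:2]:
        b=q['pixels']&(d>0);print(t,q['score'],q['location'],b.sum(),np.median(P[b],0))
E
```

```text
0.9 [ 212.45 -587.76  222.68] [[0.34, -0.94, 0.0], [-0.94, -0.34, 0.0], [-0.0, -0.0, -1.0]]
lid 0 ((0.0, 0.0), (0.0, 0.0), 0.0) nan$[0]: bad value
  return _methods._mean(a, axis=axis, dtype=dtype,
  ret = ret.dtype.type(ret / rcount)
  ret = um.true_divide(
Traceback (most recent call last):
ValueError: zero-size array to reduction operation minimum which has no identity
```

View pics/d.png

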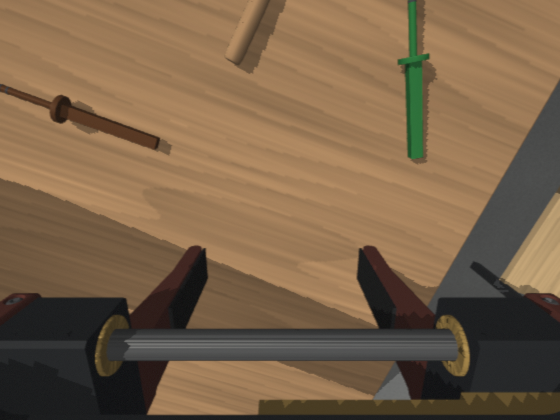

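The row was refused because every key must be given, so the arm has not moved. The picture only shows the look-alikes: brown at (100,120), green at (415,90).

```bash
python3 -m inch '[{"tx":0,"ty":0,"tz":-5,"ax":0,"ay":0,"az":10,"jaw":1},{"tx":0,"ty":0,"tz":-5,"ax":0,"ay":0,"az":9.9,"jaw":1},{"tx":-5.4,"ty":-1.9,"tz":0,"ax":0,"ay":0,"az":0,"jaw":1},{"tx":-5.4,"ty":-1.9,"tz":0,"ax":0,"ay":0,"az":0,"jaw":1},{"tx":-5.4,"ty":-1.9,"tz":0,"ax":0,"ay":0,"az":0,"jaw":1},{"tx":-5.4,"ty":-1.9,"tz":0,"ax":0,"ay":0,"az":0,"jaw":1},{"tx":-5.4,"ty":-1.9,"tz":0,"ax":0,"ay":0,"az":0,"jaw":1},{"tx":-5.4,"ty":-1.9,"tz":0,"ax":0,"ay":0,"az":0,"jaw":1},{"tx":-5.4,"ty":-1.9,"tz":0,"ax":0,"ay":0,"az":0,"jaw":1},{"tx":-5.4,"ty":-1.9,"tz":0,"ax":0,"ay":0,"az":0,"jaw":1},{"tx":-5.4,"ty":-1.9,"tz":0,"ax":0,"ay":0,"az":0,"jaw":1},{"tx":0,"ty":0,"tz":0,"ax":0,"ay":0,"az":0,"jaw":1}]'
cat > look.py <<'E'
from h import *
import sys
np.set_printoptions(precision=2,suppress=True)
o=get_obs();print(o['t'],o['ee_pos'],R.from_rotvec(o['orientation']).as_matrix().round(3).tolist())
c=cal('wrist');im,d=viewer.get_image('wrist');P=cloud('wrist',d,c);np.savez('w1.npz',im=im,d=d,P=P,**{k:np.ravel(v) for k,v in c.items()})
save(sys.argv[1],im)
x,y,z=P[...,0],P[...,1],P[...,2]
m=(abs(x-430)<140)&(abs(y-15)<120)&(abs(z-172)<4)
if m.any(): print('lid',m.sum(),cv2.minAreaRect(P[m][:,:2].astype(np.float32)),np.median(z[m]))
m=(abs(x-460)<40)&(abs(y-15)<60)&(z>200)&(z<225)
if m.any(): print('knob',m.sum(),np.median(P[m],0),P[m].min(0),P[m].max(0))
m=(abs(x-520)<160)&(abs(y+300)<60)&(z>60)&(z<82)
p=P[m]
if m.any(): l=cv2.fitLine(p[:,:2].astype(np.float32),cv2.DIST_HUBER,0,.01,.01).ravel();print('rod',m.sum(),l,cv2.minAreaRect(p[:,:2].astype(np.float32)))
for t in sys.argv[2:]:
    for q in masks_of('wrist',t)[:2]:
        b=q['pixels']&(d>0);print(t,q['score'],q['location'],b.sum(),np.median(P[b],0))
E
python3 look.py e bolt_knob guide_tube rod rod_collar
```

```text
t: 2.45
ee_pos: [384.5, -98.7, 322.9]
orientation: [-2.228, 2.214, -0.0]
ft_force: [-0.3, -0.3, -0.2]
width: 87.8
2.45 [384.48 -98.73 322.91] [[0.006, -1.0, 0.001], [-1.0, -0.006, 0.0], [-0.0, -0.001, -1.0]]
lid 15957 ((421.7500305175781, 19.331321716308594), (134.43887329101562, 140.92234802246094), 88.23355865478516) 172.82602861465438
knob 261 [458.59  -4.36 220.14] [452.01  -8.81 200.24] [464.9    3.89 222.44]
rod 1975 [   1.      0.03  518.82 -299.41] ((508.7651062011719, -306.78204345703125), (45.539737701416016, 175.37847900390625), 85.04312133789062)
bolt_knob 0.71 [172.8, 120.8] 1270 [458.95  -5.56 187.19]
guide_tube 0.79 [168.9, 41.9] 1045 [534.8   14.21 142.58]
guide_tube 0.39 [174.3, 120.5] 1307 [459.07  -5.65 187.16]
rod 0.83 [431.5, 273.4] 852 [ 213.72 -357.13   18.18]
rod 0.74 [444.5, 54.0] 1922 [ 537.18 -299.42   66.25]
rod_collar 0.78 [442.3, 55.5] 1760 [ 535.38 -299.08   66.46]
rod_collar 0.61 [435.9, 273.4] 815 [ 213.71 -359.02   18.13]
```

View pics/e.png

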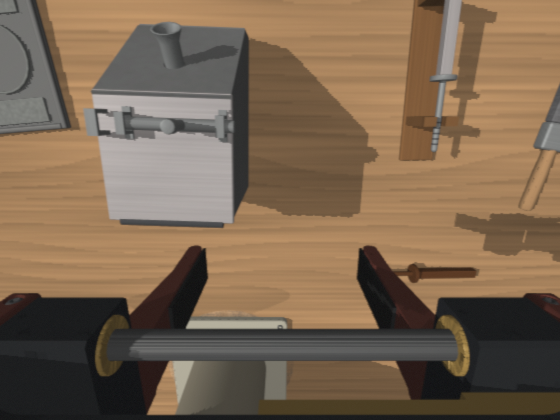

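Wrist picture: hopper lid at (175,160), knob at (170,125), tube (168,45), rack with grey rod (443,75). Measured knob (458.5, −3.5) agrees with the given geometry. Next, lower closed fingers on the −y side of the knob.

```bash
python3 -m inch '[{"tx":-2,"ty":-2.5,"tz":0,"ax":0,"ay":0,"az":0,"jaw":0},{"tx":-2,"ty":-2.5,"tz":0,"ax":0,"ay":0,"az":0,"jaw":0},{"tx":-2,"ty":-2.4,"tz":2,"ax":0,"ay":0,"az":0,"jaw":0},{"tx":0,"ty":0,"tz":3.5,"ax":0,"ay":0,"az":0,"jaw":0},{"tx":0,"ty":0,"tz":3.5,"ax":0,"ay":0,"az":0,"jaw":0},{"tx":0,"ty":0,"tz":3.1,"ax":0,"ay":0,"az":0,"jaw":0},{"tx":0,"ty":0,"tz":0,"ax":0,"ay":0,"az":0,"jaw":0}]'
python3 - <<'E'
from h import *
T=np.load('w1.npz');P=T['P'];x,y,z=P[...,0],P[...,1],P[...,2]
m=(abs(x-430)<140)&(abs(y-15)<120)&(abs(z-172.8)<2.5);p=P[m]
for lab,ax,lo,hi,f in [('rear x',1,-30,70,np.min),('right y',0,370,440,np.min),('left y',0,370,440,np.max),('front x',1,-30,70,np.max)]:
    b=np.arange(lo,hi,6);q=[]
    for e in b:
        k=p[abs(p[:,ax]-e)<2]
        if len(k): q.append((e,f(k[:,1-ax])))
    q=np.array(q);c=np.polyfit(q[:,0],q[:,1],1);print(lab,c,'mid',np.median(q[:,1]))
# bolt bar line
m=(abs(x-460)<25)&(abs(y-15)<45)&(abs(z-186)<2.5);print('bar',np.polyfit(y[m],x[m],1),np.median(x[m]))
# tube points
m=(x>500)&(x<590)&(abs(y-15)<22)&(z>100)
q=P[m]; s=(q[:,0]-444)*.574  # height above slope
n=np.array([.8225,.5687]) # slope normal (83 drop120 -> (120,83))/norm
h=(q[:,0]-489)*n[0]+(q[:,2]-172)*n[1]
k=h>8;print('tube',k.sum(),np.median(q[k],0),q[k].min(0),q[k].max(0));k=h>27;print('mouth',k.sum(),q[k].mean(0),q[k].min(0),q[k].max(0))
E
```

```text
t: 3.58
ee_pos: [456.0, -43.1, 199.9]
orientation: [2.216, -2.223, -0.006]
ft_force: [-0.6, -1.2, -0.9]
width: 21.3
rear x [2.75181441e-02 3.51795076e+02] mid 352.22415626101423
right y [ -0.03874235 -31.45013927] mid -47.04771385692193
left y [-2.10071606e-02  9.46843513e+01] mid 86.20877617509714
front x [2.90245107e-02 4.88828087e+02] mid 489.50389234581183
bar [2.87623638e-02 4.58857077e+02] 459.16899636222007
tube 871 [537.58212368  14.45605862 144.39314444] [519.83045622   1.41411076 132.79495612] [554.90740649  29.96509326 160.53994731]
mouth 478 [545.06071616  15.64118546 146.78549155] [534.68123606   1.41411076 134.83265429] [554.90740649  29.96509326 160.53994731]
```

```bash
python3 -m inch '[{"tx":0,"ty":-0.3,"tz":0,"ax":0,"ay":0,"az":0,"jaw":0},{"tx":0,"ty":0,"tz":0,"ax":0,"ay":0,"az":0,"jaw":0},{"tx":-1,"ty":0,"tz":0,"ax":0,"ay":0,"az":0,"jaw":0},{"tx":-1,"ty":0,"tz":0,"ax":0,"ay":0,"az":0,"jaw":0},{"tx":-1,"ty":0,"tz":0,"ax":0,"ay":0,"az":0,"jaw":0},{"tx":-1,"ty":0,"tz":0,"ax":0,"ay":0,"az":0,"jaw":0},{"tx":-0.7,"ty":0,"tz":0,"ax":0,"ay":0,"az":0,"jaw":0},{"tx":0,"ty":0,"tz":0,"ax":0,"ay":0,"az":0,"jaw":0}]'
```

```text
t: 4.58
ee_pos: [460.5, 5.8, 201.5]
orientation: [2.222, -2.221, -0.001]
ft_force: [-0.9, -0.7, 0.8]
width: 0.6
```

```bash
python3 -m inch '[{"tx":-0.3,"ty":0,"tz":0,"ax":0,"ay":0,"az":0,"jaw":0},{"tx":-0.3,"ty":0,"tz":0,"ax":0,"ay":0,"az":0,"jaw":0},{"tx":0,"ty":0,"tz":0,"ax":0,"ay":0,"az":0,"jaw":0}]'; python3 -m inch '[{"tx":-0.3,"ty":0,"tz":0,"ax":0,"ay":0,"az":0,"jaw":0},{"tx":0,"ty":0,"tz":0,"ax":0,"ay":0,"az":0,"jaw":0}]'
```

```text
t: 4.95
ee_pos: [460.5, 11.2, 201.5]
orientation: [2.221, -2.222, -0.001]
ft_force: [1.0, 1.0, -0.3]
width: 0.5
t: 5.2
ee_pos: [460.7, 14.2, 201.6]
orientation: [2.221, -2.222, -0.0]
ft_force: [-0.7, -0.9, 0.3]
width: 0.6
```

```bash
for i in 1 ; do python3 -m inch '[{"tx":-0.3,"ty":0,"tz":0,"ax":0,"ay":0,"az":0,"jaw":0},{"tx":0,"ty":0,"tz":0,"ax":0,"ay":0,"az":0,"jaw":0}]' | grep -E 'ee_pos|force';  python3 -m inch '[{"tx":-0.3,"ty":0,"tz":0,"ax":0,"ay":0,"az":0,"jaw":0},{"tx":0,"ty":0,"tz":0,"ax":0,"ay":0,"az":0,"jaw":0}]'| grep -E 'ee_pos|force'; done
python3 look.py f bolt_knob
```

```text
ee_pos: [460.7, 14.8, 201.7]
ft_force: [-0.1, -16.2, -0.1]
ee_pos: [460.7, 15.3, 201.7]
ft_force: [0.5, -30.3, 0.2]
5.7 [460.72  15.25 201.74] [[0.003, -1.0, -0.0], [-1.0, -0.003, -0.01], [0.01, 0.0, -1.0]]
lid 12686 ((422.9455261230469, 19.048934936523438), (133.88427734375, 138.33450317382812), 88.2538070678711) 172.663838833981
knob 1119 [472.2   21.96 216.87] [453.94   6.3  200.25] [474.6   36.53 224.97]
bolt_knob 0.86 [250.9, 251.0] 2424 [462.71  31.52 187.04]
```

View pics/f.png

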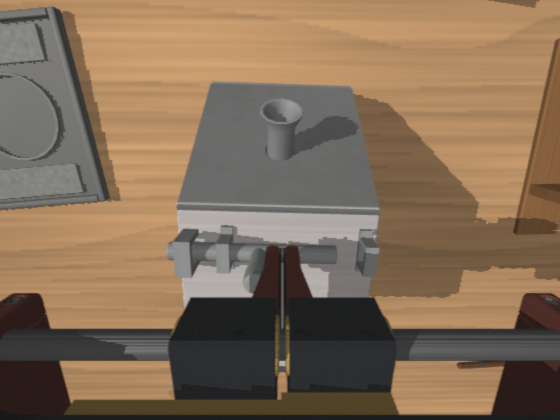

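Firm end stop: y moved only about 0.5 mm per 3 mm commanded while the force rose 16→30 N. The bolt's end sticks out through the keeper at (180,250), so it is home. Back off, rise, then look at the rack.

```bash
python3 -m inch '[{"tx":2.5,"ty":0,"tz":0,"ax":0,"ay":0,"az":0,"jaw":0},{"tx":0,"ty":0,"tz":-5,"ax":0,"ay":0,"az":0,"jaw":0},{"tx":4,"ty":0,"tz":-2,"ax":0,"ay":0,"az":0,"jaw":0.5},{"tx":5.8,"ty":-0.4,"tz":0,"ax":0,"ay":0,"az":0,"jaw":0.5},{"tx":5.8,"ty":0,"tz":0,"ax":0,"ay":0,"az":0,"jaw":0.5},{"tx":5.8,"ty":0,"tz":0,"ax":0,"ay":0,"az":0,"jaw":0.5},{"tx":5.8,"ty":0,"tz":0,"ax":0,"ay":0,"az":0,"jaw":0.5},{"tx":2.3,"ty":0,"tz":0,"ax":0,"ay":0,"az":0,"jaw":0.5},{"tx":0,"ty":0,"tz":0,"ax":0,"ay":0,"az":0,"jaw":0.5}]'
cp w1.npz w2.npz
python3 look.py g rod rack
python3 - <<'E'
from h import *
np.set_printoptions(precision=2,suppress=True)
T=np.load('w2.npz');P=T['P'];x,y,z=P[...,0],P[...,1],P[...,2]
m=(abs(x-460)<30)&(abs(y-15)<35)&(abs(z-186)<2.5);print('bar',np.polyfit(y[m],x[m],1))
m=(x>500)&(x<590)&(abs(y-15)<22)&(z>100);q=P[m]
h=(q[:,0]-489)*.8225+(q[:,2]-172)*.5687;k=h>27;print('mouth',k.sum(),q[k].mean(0),q[k].min(0),q[k].max(0))
T=np.load('w1.npz');P=T['P'];x,y,z=P[...,0],P[...,1],P[...,2]
m=(x>380)&(x<650)&(abs(y+300)<40)&(z>50)&(z<85);p=P[m]
for b in np.arange(400,640,6):
    k=p[abs(p[:,0]-b)<3]
    if len(k): print(b,len(k),k[:,1].min(),k[:,1].max(),(k[:,1].min()+k[:,1].max())/2,np.percentile(k[:,2],95))
E
```

```text
t: 6.92
ee_pos: [464.5, -300.6, 271.4]
orientation: [-2.218, 2.224, 0.001]
ft_force: [-1.1, 0.1, 0.5]
width: 43.8
6.925 [ 464.45 -300.59  271.36] [[-0.003, -1.0, -0.0], [-1.0, 0.003, 0.001], [-0.001, 0.0, -1.0]]
lid 1282 ((425.4128112792969, -46.03416061401367), (21.239055633544922, 106.90438842773438), 77.30565643310547) 172.4649120366821
rod 2519 [   1.      0.02  535.9  -301.  ] ((522.0287475585938, -301.09051513671875), (200.69891357421875, 43.10202407836914), 1.3698257207870483)
rod 0.91 [546.8, 237.3] 1388 [ 379.38 -679.71   19.64]
rod 0.9 [281.7, 116.2] 1957 [ 543.72 -301.03   67.35]
rack 0.6 [289.4, 133.7] 4751 [ 524.74 -306.51    9.01]
bar [  0.04 460.05]
mouth 1881 [545.95  16.14 258.77] [534.89   1.16 134.89] [555.58  29.48 364.44]
424 22 -306.89374686126223 -300.5223592873204 -303.70805307429134 65.12528765032455
430 30 -306.87560997549343 -299.2767157713583 -303.07616287342586 65.19638194565142
436 29 -306.87005137161344 -299.2940071252568 -303.0820292484351 65.72995344031835
442 33 -306.85204301891616 -299.3097617796191 -303.08090239926764 65.58533499095354
448 33 -306.
[... 1782 characters left out ...]
 -299.8513996264137 69.16252319276069
580 77 -306.5321996985974 -293.2281033419817 -299.8801515202896 68.72887744890741
586 78 -306.5027623900586 -293.3191343194333 -299.910948354746 69.17220707697379
592 76 -306.501120646925 -293.37339408140167 -299.9372573641633 69.16220478393672
598 77 -306.49357088213094 -293.42382481925665 -299.9586978506938 68.83026149112703
604 82 -306.4757779006066 -277.484893136689 -291.9803355186478 68.93438559965696
610 295 -321.27145007891477 -277.45448401778583 -299.3629670483503 68.94566375622358
616 258 -320.3664726248623 -277.64196924722387 -299.0042209360431 68.99234337752355
622 59 -320.26224980165296 -284.13047929421145 -302.1963645479322 68.78660351461198
```

View pics/g.png

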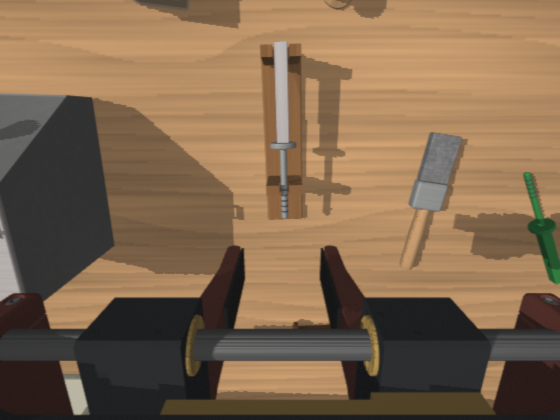

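Wrist picture: grey rod in the rack, handle (282,90), collar (283,145), ringed tip (285,212). The rod's grip origin is at about (561,−300.4), with a yaw offset of 0.02 rad. Axis height about 61 agrees with the given 60.

```bash
python3 -m inch '[{"tx":-0.05,"ty":-5,"tz":3.5,"ax":0,"ay":0,"az":-1.2,"jaw":0.5},{"tx":0,"ty":-4.65,"tz":3.5,"ax":0,"ay":0,"az":0,"jaw":0.5},{"tx":0,"ty":0,"tz":5,"ax":0,"ay":0,"az":0,"jaw":0.5},{"tx":0,"ty":0,"tz":4,"ax":0,"ay":0,"az":0,"jaw":0.5},{"tx":0,"ty":0,"tz":0,"ax":0,"ay":0,"az":0,"jaw":0.5}]'
```

```text
t: 7.7
ee_pos: [559.2, -295.5, 108.8]
orientation: [2.245, -2.195, -0.011]
ft_force: [0.1, -0.0, 0.3]
width: 44.0
```

```bash
python3 -m inch '[{"tx":0.47,"ty":-0.2,"tz":2.4,"ax":0,"ay":0,"az":0,"jaw":0.5},{"tx":0,"ty":0,"tz":2.4,"ax":0,"ay":0,"az":0,"jaw":0.5},{"tx":0,"ty":0,"tz":1.9,"ax":0,"ay":0,"az":0,"jaw":0.5},{"tx":0,"ty":0,"tz":0,"ax":0,"ay":0,"az":0,"jaw":0.5}]'
```

```text
t: 8.2
ee_pos: [563.0, -302.5, 44.6]
orientation: [2.244, -2.198, -0.002]
ft_force: [-0.1, 0.7, -0.2]
width: 44.2
```

```bash
python3 -m inch '[{"tx":-0.1,"ty":0.1,"tz":0.35,"ax":0,"ay":0,"az":0,"jaw":0.5},{"tx":0,"ty":0,"tz":0,"ax":0,"ay":0,"az":0,"jaw":0.1},{"tx":0,"ty":0,"tz":0,"ax":0,"ay":0,"az":0,"jaw":0},{"tx":0,"ty":0,"tz":0,"ax":0,"ay":0,"az":0,"jaw":0},{"tx":0,"ty":0,"tz":0,"ax":0,"ay":0,"az":0,"jaw":0},{"tx":0,"ty":0,"tz":0,"ax":0,"ay":0,"az":0,"jaw":0}]'; python3 -c "
from h import *
o=get_obs();print(o['ee_pos'],o['width'],o['ft_force'],R.from_rotvec(o['orientation']).as_matrix().round(4).tolist())"
```

```text
t: 8.95
ee_pos: [562.3, -302.2, 41.5]
orientation: [-2.244, 2.199, -0.001]
ft_force: [-0.7, 1.1, 3.3]
width: 13.6
[ 562.3399772  -302.23205057   41.51154198] 13.588112012821346 [-0.7498054   1.13011828  3.29558736] [[0.0204, -0.9998, 0.0004], [-0.9998, -0.0204, -0.0001], [0.0001, -0.0004, -1.0]]
```

Gripped at 13.6 mm. Lift, move clear, and turn.

```bash
python3 -m inch '[{"tx":0,"ty":0,"tz":-1.5,"ax":0,"ay":0,"az":0,"jaw":0},{"tx":0,"ty":0,"tz":-4,"ax":0,"ay":0,"az":0,"jaw":0},{"tx":0,"ty":0,"tz":-5,"ax":0,"ay":0,"az":0,"jaw":0},{"tx":0,"ty":0,"tz":-5,"ax":0,"ay":0,"az":0,"jaw":0},{"tx":0,"ty":-3,"tz":-5,"ax":0,"ay":0,"az":2.8,"jaw":0},{"tx":0,"ty":-5,"tz":-5,"ax":0,"ay":0,"az":0,"jaw":0},{"tx":0,"ty":-5,"tz":0,"ax":0,"ay":0,"az":0,"jaw":0},{"tx":-4,"ty":0,"tz":0,"ax":0,"ay":0,"az":0,"jaw":0},{"tx":-5,"ty":0,"tz":0,"ax":0,"ay":0,"az":0,"jaw":0},{"tx":-5,"ty":0,"tz":0,"ax":0,"ay":0,"az":0,"jaw":0},{"tx":-5,"ty":0,"tz":0,"ax":0,"ay":0,"az":0,"jaw":0},{"tx":0,"ty":0,"tz":0,"ax":0,"ay":0,"az":0,"jaw":0}]'
```

```text
t: 10.45
ee_pos: [691.5, -110.7, 291.1]
orientation: [-2.194, 2.248, 0.001]
ft_force: [0.5, 0.4, -1.8]
width: 14.0
```

```bash
python3 -m inch '[{"tx":-5,"ty":0,"tz":0,"ax":0,"ay":0,"az":0,"jaw":0},{"tx":-5,"ty":0,"tz":0,"ax":0,"ay":0,"az":0,"jaw":0},{"tx":-3,"ty":0,"tz":0,"ax":0,"ay":0,"az":0,"jaw":0},{"tx":0,"ty":0,"tz":0,"ax":7,"ay":0,"az":0,"jaw":0},{"tx":0,"ty":0,"tz":0,"ax":7,"ay":0,"az":0,"jaw":0},{"tx":0,"ty":0,"tz":0,"ax":7,"ay":0,"az":0,"jaw":0},{"tx":0,"ty":0,"tz":0,"ax":7,"ay":0,"az":0,"jaw":0},{"tx":0,"ty":0,"tz":0,"ax":7,"ay":0,"az":0,"jaw":0},{"tx":0,"ty":0,"tz":0,"ax":0,"ay":0,"az":0,"jaw":0},{"tx":0,"ty":0,"tz":0,"ax":0,"ay":0,"az":0,"jaw":0}]'; python3 -c "
from h import *
o=get_obs();print(o['ee_pos'],o['width'],o['qpos'],R.from_rotvec(o['orientation']).as_matrix().round(4).tolist())"
```

```text
t: 11.7
ee_pos: [696.3, 15.0, 291.4]
orientation: [-1.849, 1.903, -0.6]
ft_force: [0.4, -1.3, -1.6]
width: 13.5
[696.25860245  15.02555589 291.35624393] 13.51214199959737 [ 0.01610017  0.25206363  1.85030458 -0.06265478  0.43019867  1.66465297] [[-0.0291, -0.8192, 0.5728], [-0.9996, 0.0237, -0.0169], [0.0003, -0.5731, -0.8195]]
```

```bash
cat > rodm.py <<'E'
from h import *
np.set_printoptions(precision=1,suppress=True)
import sys
def dec(name):
    o=get_obs();A=R.from_rotvec(o['orientation']).as_matrix();e=np.array(o['ee_pos']);g=e-19*A[:,2]
    c=cal(name);im,d=viewer.get_image(name);P=cloud(name,d,c)
    L=(P-g)@A # local x,y(along),z
    m=(abs(L[...,0])<22)&(abs(L[...,2])<22)&(L[...,1]>20)&(L[...,1]<160)&(d>0)
    print(name,m.sum(),'expected tip',g+140*A[:,1],'px',proj(c,g+140*A[:,1]),proj(c,g))
    for b in range(24,160,8):
        k=L[m&(abs(L[...,1]-b)<4)]
        if len(k): print(b,len(k),'x',k[:,0].min(),k[:,0].max(),'z',k[:,2].min(),k[:,2].max(),'med',np.median(k,0))
    return im,c,g,A
if __name__=='__main__':
    for n in ['top','scene','wrist']:
        im,c,g,A=dec(n); save('r_'+n+sys.argv[1],im)
        if n=='scene':
            u,v=proj(c,g+100*A[:,1])[0].astype(int)
            q=im[max(0,v-60):v+60,max(0,u-75):u+75];save('z'+sys.argv[1],cv2.resize(q,None,fx=5,fy=5,interpolation=cv2.INTER_CUBIC))
E
python3 rodm.py 1
```

```text
top 0 expected tip [570.7  18.7 226.7] px [[244.  180.5]] [[244.  140.3]]
scene 131 expected tip [571.1  18.8 226.8] px [[328.2 188.2]] [[360.2 187.9]]
24 9 x 5.654021089170421 9.215253370048073 z -5.557311903220725 5.639188577809187 med [ 8.3 25.2  0.5]
32 9 x 1.1424790435927115 7.9496549371984715 z -7.4401851965609245 6.463657724967576 med [ 5.6 31.4 -2.5]
40 13 x -0.7115579284086151 11.583181207053908 z -6.334049589863058 5.823608094880276 med [ 7.  39.7 -1.4]
48 52 x -12.405118153108141 16.938839670552643 z -15.10796390671554 15.053512569057297 med [ 6.7 47.4 -4.8]
56 2 x 9.701858314165637 9.92581463875449 z -10.808333569126543 -7.777055091181874 med [ 9.8 52.8 -9.3]
72 6 x -0.721577805784573 4.314370688893519 z -3.502903789208486 2.2650119471301604 med [ 1.9 71.7 -1.3]
80 6 x -2.634046731848047 5.57396790695542 z -4.386137658886155 1.811444711451585 med [ 2.6 80.2 -1.7]
88 4 x 0.1587721309367508 7.554165690643166 z -3.7896714967921294 1.1629294064368865 med [ 3.2 86.1 -2.6]
96 6 x -2.1815172320337535 4.255251823514496 z -2.87719938205362 1.8515547756506827 med [ 2.1 95.9 -0.2]
1
[... 695 characters left out ...]
813 -5.020457833688022 med [-0.3 21.8 -6.1]
40 1 x -5.239718061235833 -5.239718061235833 z -6.943727499604927 -6.943727499604927 med [-5.2 43.9 -6.9]
48 900 x -11.785749510081212 11.73144162130063 z -15.815122516117395 -3.6196829062832316 med [ -0.3  46.4 -11.1]
56 7 x -1.912980585308551 11.729212426629681 z -14.159102094308649 -8.756298661485454 med [  4.   52.3 -13. ]
64 58 x -3.9222048640840317 3.1400544225586766 z -3.654905645974256 -0.44477226233314093 med [-0.4 66.8 -2.5]
72 132 x -3.9885593331020774 3.1769061456801273 z -4.026245834277899 0.2396917108665324 med [-0.4 72.1 -2.5]
80 11 x -4.018083000784898 3.1767341097014525 z -2.3834835249991455 0.05770918150558915 med [ 0.8 76.6 -1.1]
```

View pics/r_wrist1.png

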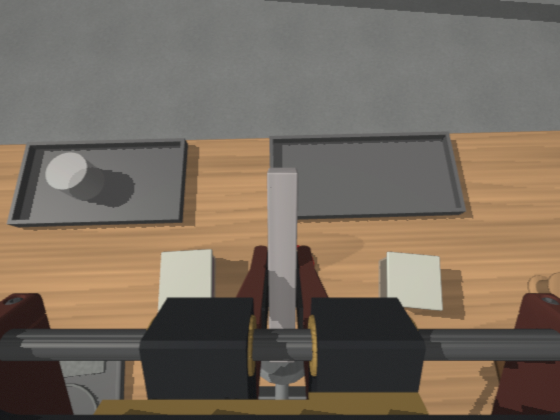

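Wrist picture: the handle is centred in the jaws (283,220), the collar just beyond the fingers. The rod axis matches the tool's y within about 0.5 mm. Next, lower to the pre-insert pose, 25 mm off the mouth.

```bash
python3 -m inch '[{"tx":0.2,"ty":1.3,"tz":1.7,"ax":0,"ay":0,"az":0,"jaw":0},{"tx":0.19,"ty":1.3,"tz":1.7,"ax":0,"ay":0,"az":0,"jaw":0},{"tx":0,"ty":1.4,"tz":1.8,"ax":0,"ay":0,"az":0,"jaw":0},{"tx":0,"ty":0,"tz":0,"ax":0,"ay":0,"az":0,"jaw":0},{"tx":0,"ty":0,"tz":0,"ax":0,"ay":0,"az":0,"jaw":0}]'; python3 - <<'E'
from h import *
np.set_printoptions(precision=2,suppress=True)
o=get_obs();A=R.from_rotvec(o['orientation']).as_matrix();g=np.array(o['ee_pos'])-19*A[:,2];tip=g+140*A[:,1]
M=np.array([547.5,15.6,147]);print('tip',tip,'M in tool from tip',(M-tip)@A, A[:,1])
c=cal('scene');im,d=viewer.get_image('scene')
u,v=proj(c,M)[0].astype(int);print(proj(c,[M,tip]),u-60,v-48)
save('z2',cv2.resize(im[v-48:v+48,u-60:u+60],None,fx=6,fy=6,interpolation=cv2.INTER_CUBIC))
E
```

```text
t: 12.48
ee_pos: [693.4, 11.8, 225.8]
orientation: [-1.848, 1.901, -0.601]
ft_force: [-0.7, 0.1, -1.5]
width: 14.1
tip [567.91  15.41 160.96] M in tool from tip [ 0.39 24.73 -0.3 ] [-0.82  0.02 -0.57]
[[319.82 203.39]
 [324.7  203.62]] 259 155
```

View pics/z2.png

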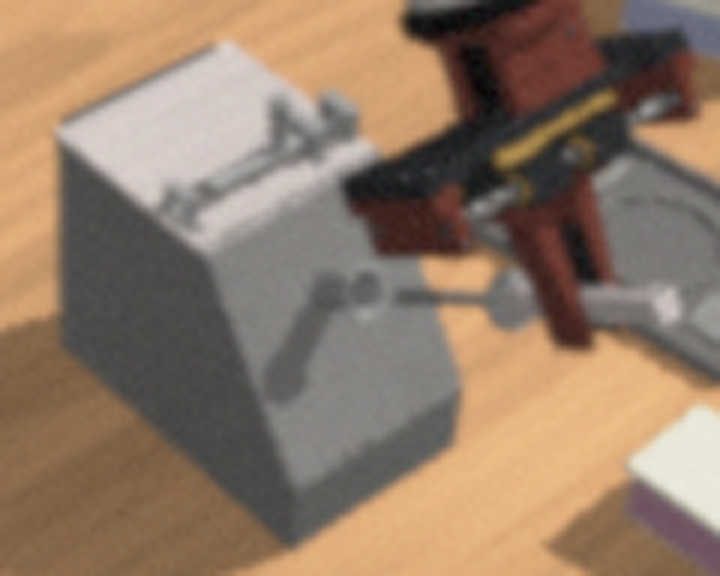

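Scene crop: the shaft (400–480, 297) points straight at the mouth ring (367,290), and the bolt is visibly in its keeper. Insert, watching the force.

```bash
python3 -m inch '[{"tx":0.03,"ty":1.2,"tz":0,"ax":0,"ay":0,"az":0,"jaw":0},{"tx":0,"ty":1.2,"tz":0,"ax":0,"ay":0,"az":0,"jaw":0},{"tx":0,"ty":0.8,"tz":0,"ax":0,"ay":0,"az":0,"jaw":0},{"tx":0,"ty":0.8,"tz":0,"ax":0,"ay":0,"az":0,"jaw":0},{"tx":0,"ty":0,"tz":0,"ax":0,"ay":0,"az":0,"jaw":0}]'
```

```text
t: 13.15
ee_pos: [658.8, 12.5, 201.3]
orientation: [-1.849, 1.903, -0.599]
ft_force: [0.7, 0.5, -0.1]
width: 13.9
```

```bash
python3 -m inch '[{"tx":0,"ty":1,"tz":0,"ax":0,"ay":0,"az":0,"jaw":0},{"tx":0,"ty":1,"tz":0,"ax":0,"ay":0,"az":0,"jaw":0},{"tx":0,"ty":1,"tz":0,"ax":0,"ay":0,"az":0,"jaw":0},{"tx":0,"ty":0,"tz":0,"ax":0,"ay":0,"az":0,"jaw":0}]'
```

```text
t: 13.65
ee_pos: [633.9, 13.2, 183.7]
orientation: [-1.85, 1.903, -0.598]
ft_force: [0.0, -0.1, -1.0]
width: 13.8
```

```bash
python3 -c "
from h import *
np.set_printoptions(precision=2,suppress=True)
o=get_obs();A=R.from_rotvec(o['orientation']).as_matrix();g=np.array(o['ee_pos'])-19*A[:,2];tip=g+140*A[:,1]
print((np.array([547.5,15.6,147])-tip)@A,A.T@o['ft_force'],A[:,1])"; python3 -m inch '[{"tx":0,"ty":1,"tz":0,"ax":0,"ay":0,"az":0,"jaw":0},{"tx":0,"ty":1,"tz":0,"ax":0,"ay":0,"az":0,"jaw":0},{"tx":0,"ty":0,"tz":0,"ax":0,"ay":0,"az":0,"jaw":0}]'
```

```text
[  0.04 -48.13  -0.28] [0.08 0.56 0.86] [-0.82  0.02 -0.57]
t: 14.02
ee_pos: [618.0, 13.8, 173.4]
orientation: [-1.851, 1.904, -0.598]
ft_force: [-0.3, -0.2, -2.0]
width: 13.8
```

```bash
python3 -m inch '[{"tx":0,"ty":0.9,"tz":0,"ax":0,"ay":0,"az":0,"jaw":0},{"tx":0,"ty":0.8,"tz":0,"ax":0,"ay":0,"az":0,"jaw":0},{"tx":0,"ty":0,"tz":0,"ax":0,"ay":0,"az":0,"jaw":0}]'
```

```text
t: 14.4
ee_pos: [606.5, 15.2, 170.2]
orientation: [-1.857, 1.912, -0.593]
ft_force: [0.8, -1.8, -3.8]
width: 13.6
```

```bash
python3 -m inch '[{"tx":0,"ty":0.3,"tz":0,"ax":0,"ay":0,"az":0,"jaw":0},{"tx":0,"ty":0.3,"tz":0,"ax":0,"ay":0,"az":0,"jaw":0},{"tx":0,"ty":0,"tz":0,"ax":0,"ay":0,"az":0,"jaw":0}]'
```

```text
t: 14.78
ee_pos: [603.3, 15.7, 169.6]
orientation: [-1.857, 1.914, -0.593]
ft_force: [3.8, -2.8, -3.1]
width: 13.3
```

```bash
cat > st.py <<'E'
from h import *
np.set_printoptions(precision=3,suppress=True)
o=get_obs();A=R.from_rotvec(o['orientation']).as_matrix();g=np.array(o['ee_pos'])-19*A[:,2];tip=g+140*A[:,1]
print('mouth rel tip, tool axes',(np.array([547.5,15.6,147])-tip)@A,'F tool',A.T@o['ft_force'],'mom',o['moment']);print(A.round(3).tolist(),o['qpos'],o['t'],'tip',tip)
E
python3 st.py
```

```text
mouth rel tip, tool axes [  1.734 -81.144   6.296] F tool [ 2.658 -1.518  4.744] mom [-0.443 -0.362 -0.109]
[[-0.031, -0.827, 0.562], [-1.0, 0.024, -0.021], [0.004, -0.562, -0.827]] [ 0.024  0.32   2.123 -0.32   0.108  1.932] 14.775 tip [476.933  19.374 106.589]
```

Joint 5 has reached its lower limit (0.11), so the tilted wrist is nearly straight. I'll draw out, roll the gripper about the rod's axis (the rod can turn in the round bore) to bend joint 5, then push in again.

```bash
python3 -m inch '[{"tx":0,"ty":-1.2,"tz":0,"ax":0,"ay":0,"az":0,"jaw":0},{"tx":0,"ty":-1.5,"tz":0.2,"ax":0.4,"ay":0,"az":0,"jaw":0},{"tx":0.1,"ty":-1.5,"tz":0.3,"ax":0.4,"ay":0,"az":0,"jaw":0},{"tx":0,"ty":0,"tz":0,"ax":0,"ay":0,"az":0,"jaw":0}]'; python3 st.py
```

```text
t: 15.28
ee_pos: [641.6, 13.7, 189.6]
orientation: [-1.848, 1.905, -0.605]
ft_force: [-0.5, -1.0, 0.6]
width: 13.7
mouth rel tip, tool axes [  0.869 -38.478  -0.221] F tool [ 1.027  0.042 -0.802] mom [0.083 0.388 0.054]
[[-0.031, -0.818, 0.574], [-1.0, 0.024, -0.021], [0.004, -0.574, -0.819]] [ 0.018  0.33   2.042 -0.194  0.162  1.801] 15.275 tip [516.165  17.372 124.721]
```

```bash
python3 -m inch '[{"tx":0,"ty":-2,"tz":0,"ax":0,"ay":0,"az":0,"jaw":0},{"tx":0,"ty":-2,"tz":0,"ax":0,"ay":0,"az":0,"jaw":0},{"tx":0.06,"ty":-2,"tz":0,"ax":0,"ay":0,"az":0,"jaw":0},{"tx":-0.33,"ty":0,"tz":-0.03,"ax":0,"ay":-10,"az":0,"jaw":0},{"tx":-0.33,"ty":0,"tz":-0.03,"ax":0,"ay":-10,"az":0,"jaw":0},{"tx":0,"ty":0,"tz":0,"ax":0,"ay":0,"az":0,"jaw":0},{"tx":0,"ty":0,"tz":0,"ax":0,"ay":0,"az":0,"jaw":0}]'; python3 st.py
```

```text
t: 16.15
ee_pos: [679.4, 10.4, 212.7]
orientation: [-1.868, 1.859, -0.44]
ft_force: [0.4, 0.0, -1.9]
width: 13.6
mouth rel tip, tool axes [-3.076  6.741  4.5  ] F tool [0.195 0.683 1.78 ] mom [-0.038  0.327  0.005]
[[0.033, -0.846, 0.533], [-0.995, 0.024, 0.1], [-0.097, -0.533, -0.84]] [-0.063  0.346  1.917  0.404  0.346  1.159] 16.15 tip [550.906  11.926 154.076]
```

```bash
cat > goal.py <<'E'
from h import *
import sys
np.set_printoptions(precision=2,suppress=True)
roll,dist=map(float,sys.argv[1:3]); M=np.array([547.5,15.6,147])
u=np.array([.819*np.cos(.028),-.819*np.sin(.028),.5736]);u/=np.linalg.norm(u)
x=np.cross([0,0,1.],-u)*-1; x/=np.linalg.norm(x)
if x[1]>0:x=-x
y=-u; D=np.c_[x,y,np.cross(x,y)]@R.from_euler('y',roll,degrees=True).as_matrix()
e=M+(dist+140)*u+19*D[:,2]
o=get_obs();A=R.from_rotvec(o['orientation']).as_matrix()
print('shift cm',(A.T@(e-o['ee_pos']))/10,'turn deg',np.degrees(R.from_matrix(A.T@D).as_rotvec()),'q',np.array(o['qpos']),'F',A.T@o['ft_force'],o['t'])
E
python3 goal.py -20 25
```

```text
shift cm [-0.85 -1.89 -0.4 ] turn deg [  2.72 -13.41  -0.68] q [-0.06  0.35  1.92  0.4   0.35  1.16] F [0.2  0.68 1.78] 16.15
```

```bash
python3 -m inch '[{"tx":-0.2,"ty":-1,"tz":-0.1,"ax":0.7,"ay":-2.7,"az":0,"jaw":0},{"tx":-0.2,"ty":-0.9,"tz":-0.1,"ax":0.7,"ay":-2.7,"az":0,"jaw":0},{"tx":-0.15,"ty":0,"tz":-0.1,"ax":0.5,"ay":-2.7,"az":0,"jaw":0},{"tx":-0.15,"ty":0,"tz":-0.1,"ax":0.5,"ay":-2.7,"az":-0.3,"jaw":0},{"tx":-0.15,"ty":0,"tz":0,"ax":0.3,"ay":-2.6,"az":-0.3,"jaw":0},{"tx":0,"ty":0,"tz":0,"ax":0,"ay":0,"az":0,"jaw":0}]'; python3 goal.py -20 25
```

```text
t: 16.9
ee_pos: [692.4, 17.6, 227.2]
orientation: [-1.815, 1.671, -0.253]
ft_force: [0.5, 0.5, -2.1]
width: 13.8
shift cm [-0.03 -0.04  0.06] turn deg [ 0.06 -0.01 -0.06] q [-0.18  0.38  1.89  0.98  0.53  0.53] F [0.19 0.82 2.01] 16.9
```

```bash
python3 -m inch '[{"tx":-0.03,"ty":1,"tz":0.06,"ax":0,"ay":0,"az":0,"jaw":0},{"tx":0,"ty":1,"tz":0,"ax":0,"ay":0,"az":0,"jaw":0},{"tx":0,"ty":1,"tz":0,"ax":0,"ay":0,"az":0,"jaw":0},{"tx":0,"ty":1,"tz":0,"ax":0,"ay":0,"az":0,"jaw":0},{"tx":0,"ty":1,"tz":0,"ax":0,"ay":0,"az":0,"jaw":0},{"tx":0,"ty":0,"tz":0,"ax":0,"ay":0,"az":0,"jaw":0}]'; python3 goal.py -20 -60
```

```text
t: 17.65
ee_pos: [650.9, 19.7, 198.0]
orientation: [-1.814, 1.67, -0.252]
ft_force: [-1.3, -0.3, -1.2]
width: 13.9
shift cm [0.06 3.38 0.02] turn deg [ 0.05  0.09 -0.04] q [-0.19  0.37  2.    1.13  0.49  0.34] F [0.4  1.75 0.06] 17.65
```

```bash
python3 -m inch '[{"tx":0.06,"ty":1,"tz":0,"ax":0,"ay":0,"az":0,"jaw":0},{"tx":0,"ty":1,"tz":0,"ax":0,"ay":0,"az":0,"jaw":0},{"tx":0,"ty":1,"tz":0,"ax":0,"ay":0,"az":0,"jaw":0},{"tx":0,"ty":1,"tz":0,"ax":0,"ay":0,"az":0,"jaw":0},{"tx":0,"ty":0,"tz":0,"ax":0,"ay":0,"az":0,"jaw":0}]'; python3 goal.py -20 -90
```

```text
t: 18.27
ee_pos: [619.0, 20.0, 175.4]
orientation: [-1.814, 1.669, -0.252]
ft_force: [-0.7, 0.5, -1.3]
width: 13.8
shift cm [-0.01  2.47  0.02] turn deg [ 0.01  0.09 -0.03] q [-0.21  0.38  2.07  1.28  0.47  0.16] F [-0.25  1.32  0.85] 18.275
```

```bash
python3 -m inch '[{"tx":0,"ty":1,"tz":0,"ax":0,"ay":0,"az":0,"jaw":0},{"tx":0,"ty":0.9,"tz":0,"ax":0,"ay":0,"az":0,"jaw":0},{"tx":0,"ty":0,"tz":0,"ax":0,"ay":0,"az":0,"jaw":0}]'; python3 goal.py -20 -90;  python3 -m inch '[{"tx":0,"ty":0.3,"tz":0,"ax":0,"ay":0,"az":0,"jaw":0},{"tx":0,"ty":0,"tz":0,"ax":0,"ay":0,"az":0,"jaw":0}]'; python3 goal.py -20 -90
```

```text
t: 18.65
ee_pos: [603.9, 20.3, 164.7]
orientation: [-1.814, 1.669, -0.253]
ft_force: [-0.3, 0.1, -0.7]
width: 13.4
shift cm [-0.02  0.63  0.02] turn deg [-0.02  0.09 -0.02] q [-0.21  0.38  2.11  1.36  0.46  0.07] F [0.05 0.66 0.38] 18.65
t: 18.9
ee_pos: [601.8, 20.3, 163.2]
orientation: [-1.814, 1.668, -0.254]
ft_force: [0.7, 0.6, 0.4]
width: 13.8
shift cm [-0.02  0.37  0.02] turn deg [-0.06  0.09  0.01] q [-0.21  0.38  2.12  1.37  0.46  0.06] F [-0.61 -0.84  0.28] 18.9
```

```bash
python3 -m inch '[{"tx":0,"ty":0.2,"tz":0,"ax":0,"ay":0,"az":0,"jaw":0},{"tx":0,"ty":0.15,"tz":0,"ax":0,"ay":0,"az":0,"jaw":0},{"tx":0,"ty":0,"tz":0,"ax":0,"ay":0,"az":0,"jaw":0}]' >/dev/null; python3 goal.py -20 -90;  python3 -m inch '[{"tx":0,"ty":0.2,"tz":0,"ax":0,"ay":0,"az":0,"jaw":0},{"tx":0,"ty":0,"tz":0,"ax":0,"ay":0,"az":0,"jaw":0}]'>/dev/null; python3 goal.py -20 -90
```

```text
shift cm [-0.03  0.27  0.03] turn deg [-0.28  0.08  0.02] q [-0.21  0.38  2.12  1.39  0.46  0.04] F [-0.59 -6.97  1.97] 19.275
shift cm [-0.04  0.27  0.04] turn deg [-0.44  0.09  0.04] q [-0.21  0.38  2.12  1.4   0.46  0.03] F [ -1.91 -11.65   3.27] 19.525
```

Contact: force rises 7→12 N with no advance at about 87 mm modelled depth. One more small press, then a visual check.

```bash
python3 -m inch '[{"tx":0,"ty":0.2,"tz":0,"ax":0,"ay":0,"az":0,"jaw":0},{"tx":0,"ty":0,"tz":0,"ax":0,"ay":0,"az":0,"jaw":0}]'>/dev/null; python3 goal.py -20 -90; python3 - <<'E'
from h import *
c=cal('scene');im,d=viewer.get_image('scene');u,v=proj(c,[547.5,15.6,147])[0].astype(int)
save('k',cv2.resize(im[v-36:v+36,u-40:u+56],None,fx=8,fy=8,interpolation=cv2.INTER_CUBIC))
E
```

```text
shift cm [-0.04  0.27  0.05] turn deg [-0.6   0.09  0.06] q [-0.22  0.38  2.12  1.4   0.46  0.02] F [ -2.12 -16.34   4.09] 19.775
```

View pics/k.png

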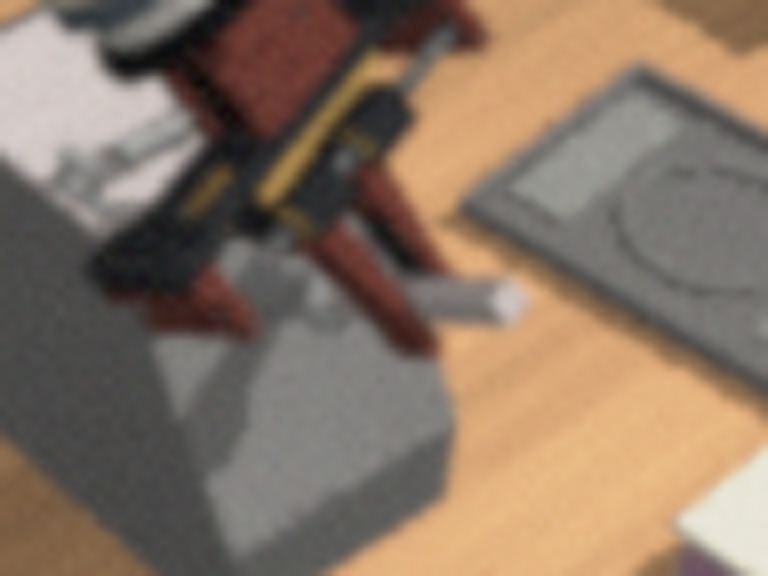

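Crop: the collar sits on the mouth ring (320,300), with no shaft showing between them. Draw out along the bore and locate the board.

```bash
python3 -m inch '[{"tx":0,"ty":-1,"tz":0,"ax":0,"ay":0,"az":0,"jaw":0},{"tx":0,"ty":-1.5,"tz":0,"ax":0,"ay":0,"az":0,"jaw":0},{"tx":0,"ty":-1.5,"tz":0,"ax":0,"ay":0,"az":0,"jaw":0},{"tx":0,"ty":-1.5,"tz":0,"ax":0,"ay":0,"az":0,"jaw":0},{"tx":0,"ty":-1.5,"tz":0,"ax":0,"ay":0,"az":0,"jaw":0},{"tx":0,"ty":0,"tz":0,"ax":0,"ay":0,"az":0,"jaw":0}]'; python3 goal.py -20 40
python3 - <<'E'
from h import *
np.set_printoptions(precision=1,suppress=True)
im,d=viewer.get_image('top');P=cloud('top',d,cal('top'))
for q in masks_of('top','board')[:2]:
    b=q['pixels']&(d>0);p=P[b];p=p[abs(p[:,2]-9)<8];print(q['score'],q['location'],len(p),cv2.minAreaRect(p[:,:2].astype(np.float32)))
for f in ['top','scene']:
    T=np.load(f+'.npz');P=T['P'];x,y,z=P[...,0],P[...,1],P[...,2]
    m=(abs(x-540)<115)&(abs(y-303)<95)&(z>9)&(z<15)
    n,l,s,ce=cv2.connectedComponentsWithStats(m.astype(np.uint8));k=1+np.argmax(s[1:,4]);p=P[l==k];print(f,len(p),cv2.minAreaRect(p[:,:2].astype(np.float32)))
g=cv2.cvtColor(T['im'],cv2.COLOR_RGB2GRAY)
E
```

```text
t: 20.58
ee_pos: [653.4, 18.9, 199.6]
orientation: [-1.814, 1.667, -0.255]
ft_force: [0.1, -0.2, 0.7]
width: 13.5
shift cm [-0.01 -6.32  0.04] turn deg [-0.12  0.09  0.05] q [-0.19  0.37  1.99  1.13  0.49  0.34] F [ 0.02 -0.47 -0.59] 20.575
0.73 [167.9, 195.6] 1961 ((538.240478515625, 304.4076232910156), (199.58633422851562, 149.9805908203125), 4.583688735961914)
top 141 ((496.7114562988281, 347.2554626464844), (93.1719970703125, 108.17772674560547), 69.4075698852539)
scene 269 ((553.8190307617188, 303.8085632324219), (171.52914428710938, 155.87904357910156), 4.678515911102295)
```

```bash
python3 -m inch '[{"tx":0,"ty":-1.5,"tz":0,"ax":0,"ay":0,"az":0,"jaw":0},{"tx":0,"ty":-1.5,"tz":0,"ax":0,"ay":0,"az":0,"jaw":0},{"tx":0,"ty":-1.6,"tz":0,"ax":0,"ay":0,"az":0,"jaw":0},{"tx":0,"ty":-2,"tz":0,"ax":0,"ay":0,"az":0,"jaw":0},{"tx":0,"ty":-2,"tz":0,"ax":0,"ay":0,"az":0,"jaw":0},{"tx":0,"ty":0,"tz":0,"ax":0,"ay":5,"az":0,"jaw":0},{"tx":0,"ty":0,"tz":0,"ax":0,"ay":5,"az":0,"jaw":0},{"tx":0,"ty":0,"tz":0,"ax":0,"ay":5,"az":0,"jaw":0},{"tx":0,"ty":0,"tz":0,"ax":0,"ay":5,"az":0,"jaw":0},{"tx":0,"ty":0,"tz":0,"ax":-5,"ay":0,"az":0,"jaw":0},{"tx":0,"ty":0,"tz":0,"ax":-5,"ay":0,"az":0,"jaw":0},{"tx":0,"ty":0,"tz":0,"ax":-5,"ay":0,"az":0,"jaw":0}]'
python3 -m inch '[{"tx":0,"ty":0,"tz":0,"ax":-7,"ay":0,"az":0,"jaw":0},{"tx":0,"ty":0,"tz":0,"ax":-7,"ay":0,"az":0,"jaw":0},{"tx":0,"ty":0,"tz":0,"ax":-6,"ay":0,"az":0,"jaw":0},{"tx":0,"ty":0,"tz":0,"ax":0,"ay":0,"az":0,"jaw":0}]'; cat > fin.py <<'E'
from h import *
np.set_printoptions(precision=2,suppress=True)
o=get_obs();A=R.from_rotvec(o['orientation']).as_matrix()
D=np.array([[-.028,-1,0],[-1,.028,0],[0,0,-1]]).T;D=np.array([[-.028,-1,0],[-1,.028,0],[0,0,-1.]]);D/=np.linalg.norm(D,axis=0)
tip=np.array([538.2,304.4,150]);e=tip-140*D[:,1]+19*D[:,2]
print('pos',np.array(o['ee_pos']),'world',e-o['ee_pos'],'shift cm',A.T@(e-o['ee_pos'])/10,'turn',np.degrees(R.from_matrix(A.T@D).as_rotvec()),'q',np.array(o['qpos']),o['width'])
E
python3 fin.py
```

```text
t: 22.18
ee_pos: [720.7, 17.0, 246.1]
orientation: [-2.012, 2.045, -0.327]
ft_force: [0.7, 0.5, -2.4]
width: 14.3
t: 22.68
ee_pos: [722.3, 16.8, 245.4]
orientation: [-2.199, 2.226, 0.032]
ft_force: [0.2, 0.2, -1.3]
width: 14.0
pos [722.32  16.76 245.39] world [ -44.18  283.72 -114.39] shift cm [-28.04   4.7   12.12] turn [0.33 1.32 0.89] q [-0.    0.55  1.37  0.02  1.23  1.57] 14.048888547952275
```

```bash
python3 -m inch '[{"tx":-2.6,"ty":0,"tz":0,"ax":0.3,"ay":1.3,"az":0.9,"jaw":0},{"tx":-5,"ty":0.5,"tz":1,"ax":0,"ay":0,"az":0,"jaw":0},{"tx":-5,"ty":0.9,"tz":2,"ax":0,"ay":0,"az":0,"jaw":0},{"tx":-5,"ty":0.9,"tz":2,"ax":0,"ay":0,"az":0,"jaw":0},{"tx":-5,"ty":0.9,"tz":2,"ax":0,"ay":0,"az":0,"jaw":0},{"tx":-4,"ty":0.5,"tz":2,"ax":0,"ay":0,"az":0,"jaw":0},{"tx":-1.8,"ty":0,"tz":1.5,"ax":0,"ay":0,"az":0,"jaw":0},{"tx":0,"ty":0,"tz":0,"ax":0,"ay":0,"az":0,"jaw":0},{"tx":0,"ty":0,"tz":0,"ax":0,"ay":0,"az":0,"jaw":0}]'; python3 fin.py
```

```text
t: 23.8
ee_pos: [693.2, 300.2, 143.1]
orientation: [-2.188, 2.253, -0.002]
ft_force: [0.6, -0.3, -0.9]
width: 13.7
pos [693.25 300.16 143.13] world [-15.1    0.32 -12.13] shift cm [0.01 1.51 1.21] turn [-0.08 -0.02 -0.08] q [ 0.39  0.69  1.36 -0.    1.09  1.99] 13.694969720909484
```

```bash
python3 -m inch '[{"tx":0,"ty":0.8,"tz":0.6,"ax":0,"ay":0,"az":0,"jaw":0},{"tx":0,"ty":0.7,"tz":0.6,"ax":0,"ay":0,"az":0,"jaw":0},{"tx":0,"ty":0,"tz":0,"ax":0,"ay":0,"az":0,"jaw":0},{"tx":0,"ty":0,"tz":0,"ax":0,"ay":0,"az":0,"jaw":0}]'; python3 fin.py; python3 - <<'E'
from rodm import *
im,c,g,A=dec('wrist')
im,c,g,A=dec('scene'); t=g+140*A[:,1]; print(proj(c,[t,[538.2,304.4,12]]))
u,v=proj(c,t)[0].astype(int);x0=u-125
q=im[v-75:v+75,x0:x0+200];save('fin',cv2.resize(q,None,fx=4,fy=4,interpolation=cv2.INTER_CUBIC));print(x0,v-75)
im,c,g,A=dec('top'); print(proj(c,[t,[538.2,304.4,12]]))
d=viewer.get_image('top')[1];P=cloud('top',d,cal('top'));m=(abs(P[...,0]-460)<25)&(abs(P[...,1]-20)<40)&(P[...,2]>200)&(P[...,2]<225);print('knob',m.sum(),P[m].mean(0))
E
```

```text
t: 24.3
ee_pos: [677.9, 302.0, 130.7]
orientation: [-2.189, 2.253, -0.001]
ft_force: [-0.3, 0.4, -1.5]
width: 13.4
pos [677.89 301.95 130.75] world [ 0.25 -1.47  0.25] shift cm [ 0.15 -0.03 -0.03] turn [-0.05 -0.02 -0.03] q [ 0.4   0.69  1.4  -0.    1.05  2.  ] 13.366656320123527
wrist 1224 expected tip [537.9 306.  149.6] px [[281.7 468.2]] [[281.5 282.1]]
24 165 x -6.654893078581506 6.631932372842364 z -8.116765576783052 -5.067493247216697 med [ 0.2 21.9 -6.6]
48 834 x -11.85243684515685 11.768851752474879 z -16.18166793099986 -4.650787880638604 med [ -0.   46.7 -11.4]
56 6 x -7.86504733397336 5.60454257463041 z -14.396847188329005 -12.250730268057254 med [  1.3  52.4 -13.4]
64 44 x -3.321013470722424 3.7822343042295254 z -3.5864969520639587 -0.34468398644118914 med [-0.1 66.7 -2.3]
72 130 x -3.3795278042460914 3.843542625063317 z -3.438924748362106 0.6033647839918637 med [ 0.2 71.9 -2.1]
80 45 x -3.396241156395314 3.87293887988989 z -3.2745717146329407 1.1414141966891649 med [ 0.2 77.3 -1.3]
scene 53 expected tip [538.1 306.  149.7] px [[374.8 165.5]] [[406.4 185.4]]
24 1 x 6.8242
[... 848 characters left out ...]
4638165 6.4837179891323 z -3.0273987985352555 4.320808543649833 med [  4.  111.2  -0.1]
120 5 x -1.0269830234008288 4.577356633571546 z -3.3226817619532154 3.743446396650417 med [  3.1 118.5  -2.1]
128 4 x 0.24734696683101223 5.9310946572395675 z -3.6274910443369106 1.6300184260054869 med [  3.7 126.9  -0.2]
136 5 x 0.8933454553558088 5.1161441012274755 z -2.5281189548338023 2.150628786483185 med [  1.7 134.5   0.5]
144 1 x 2.6639675023348737 2.6639675023348737 z 5.6061238739215105 5.6061238739215105 med [  2.7 140.    5.6]
[[374.8 165.5]
 [368.  193.9]]
249 90
top 0 expected tip [538.1 306.1 149.7] px [[159.6 191.4]] [[161.9 150. ]]
[[159.7 191.5]
 [168.9 194.7]]
knob 14 [458.3  30.  218.2]
```

View pics/fin.png

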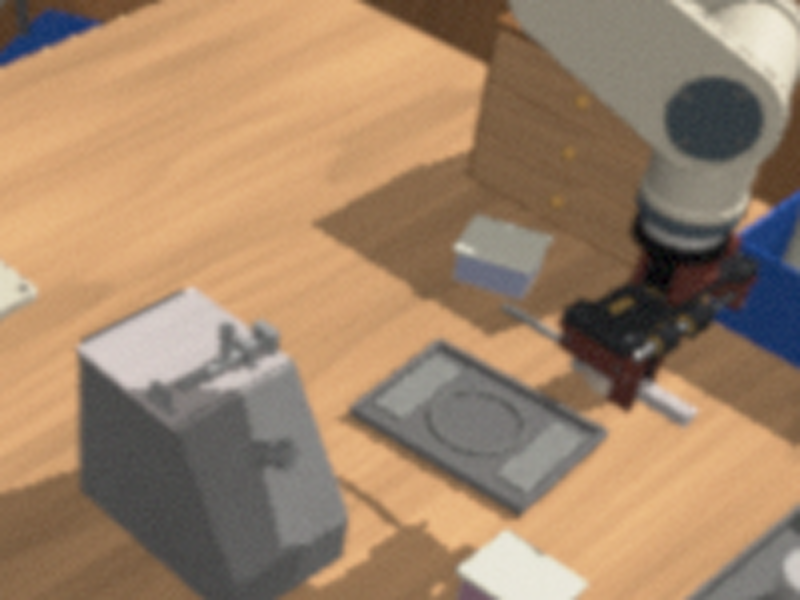

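The final crop agrees: rod held level, tip at (510,312), recess centre at (475,420) matching my projected board centre. Bolt home, knob at y = 30.

```bash
python3 -m inch '[{"tx":0,"ty":0,"tz":0,"ax":0,"ay":0,"az":0,"jaw":0},{"tx":0,"ty":0,"tz":0,"ax":0,"ay":0,"az":0,"jaw":0}]'; python3 -c "
from h import *
print(abs(np.array(get_obs()['qvel'])).max()); print(ctrl.close_job())"
```

```text
t: 24.75
ee_pos: [677.8, 302.0, 130.5]
orientation: [-2.189, 2.253, -0.001]
ft_force: [0.5, 0.4, -1.4]
width: 13.8
0.0014545139131872471
the job is handed in; nothing more can be done
None
```

The job is done and handed in at 24.75 s. I can't see the verdict.

- **Bolt:** I pushed it to its end stop, where the force rose to about 30 N with no further travel. At the end the knob read y = 30 mm, against an expected 30.5 mm for fully home.
- **Rod in the tube:** I took the grey rod from the rack and pushed it in until the collar stopped, with the force at about 16 N and no further movement. By my model that was 87 mm deep instead of 90, which I put down to about 3 mm of measuring error; the picture showed the collar on the mouth. I then drew it right out.
- **Final pose:** The arm is holding the rod still and level. The tip works out to about (538, 306, 150) mm, against the recess centre I measured at (538, 304).

**Problem on the way:** the first push into the tube stopped at about 81 mm because joint 5 reached its lower limit. It read 0.108 rad against the stated 0.11, so it may have just passed that limit. I drew the rod out, rolled the gripper about 20° around the rod, and the second push went to the stop.

**Not checked:** I didn't measure the tubs, jar, bracelet, brush and spool afterwards. I kept all moves well clear of them, and the wrist readings showed no unexpected contact.

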